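# Roll the tiles of a hot-dish board flush

### The job

The stick-on tiles of the hot-dish board beside the microwave still stand proud: take the hand roller off its wooden rest by its red handle and roll it along the row with firm, steady pressure until all seven tiles are bedded level with the frame, without pressing so hard that they crack. Only the rubber roller may press on the board. Then put the roller back on its rest, sitting flat on both rails as it was, let go, and leave everything else on the bench where it is.

Things in the scene. Friction and masses are not known exactly. Their poses are not given: they have to be found in the camera images.
- board: Hot-dish board: a fixed black mat 204 x 100 x 5 mm and on it, on hidden packing, a wooden frame 192 x 88 mm with a row of seven rigid tiles (alternately blue and silver) along its length. Origin on the bench under the centre; x along the row, y across, z up. This gives the mat only: how high and how steeply the frame stands on its packing differs each time and is not reported.
- board_end_a (a point): Over the middle of tile 0 (-x end), a nominal 28 mm above the bench. Mid-row, the frame's true rim stands 28 to 44 mm above the bench, and along the row it slopes up to 0.05 rad either way (3.6 mm at each end), not across it.
- board_end_b (a point): The same over the middle of tile 6 (+x end), 144 mm from board_end_a. Tiles are 23 mm along the row, 62 mm across it, spaced 24 mm, from tile 0 at x = -72 mm on the board to tile 6 at +72 mm.
- rest: Fixed wooden rest for the roller, 90 x 90 x 50 mm, origin on the bench under its centre: two rails along its y, each 15 mm wide, centred at x = -37.5 and +37.5 mm, tops 50 mm above the bench, with a 60 mm gap between them in which the roller hangs.
- rest_seat (a point): Centre of the rest at the height of the rail tops. The tool starts, and must end, with its plate lying on both rails: tool origin 6 mm above the rest's origin, handle up, x axis along the rest's x (either way round).
- tool: Hand roller, loose, 0.3 to 0.5 kg. Origin: lowest point of the roller, below the middle of the handle; z up along the handle, x the rolling direction. An aluminium plate 82 (x) x 62 (y) x 8 mm, underside 44 mm above the origin, carries the handle on top and, between two cheeks below, a black rubber roller: radius 20 mm, 46 mm wide, axle along y, 20 mm above the origin.
- tool_handle (a point): Middle of the tool's red upright handle, 30 x 30 mm square, which stands from 52 (top of the plate) to 98 mm above the tool's origin; this point is at 75 mm.
- roller (a joint): How far the rubber roller has turned about its axle (rad, 0 at the start, unlimited); 1 rad is 20 mm of rolling, positive when the tool rolls towards its own +x.
- tile0 (a joint): How far tile 0 is pressed down (m): 0 stands 4 mm proud of the rim, 0.004 is fully bedded on a hard stop, level with the rim. Each tile sits on a tacky pad: below about 8 N it hardly moves, above that it sinks slowly (about 3 mm/s for each newton over 8 N) and stays where it was pressed.
- tile1 (a joint): How far tile 1 is pressed down (m): 0 stands 4 mm proud of the rim, 0.004 is fully bedded on a hard stop, level with the rim. The roller bears on one or two tiles at a time; 12 to 20 N while rolling slowly beds them, more than 35 N in all cracks them.
- tile2 (a joint): How far tile 2 is pressed down (m): 0 stands 4 mm proud of the rim, 0.004 is fully bedded on a hard stop, level with the rim.
- tile3 (a joint): How far tile 3 is pressed down (m): 0 stands 4 mm proud of the rim, 0.004 is fully bedded on a hard stop, level with the rim.
- tile4 (a joint): How far tile 4 is pressed down (m): 0 stands 4 mm proud of the rim, 0.004 is fully bedded on a hard stop, level with the rim.
- tile5 (a joint): How far tile 5 is pressed down (m): 0 stands 4 mm proud of the rim, 0.004 is fully bedded on a hard stop, level with the rim.
- tile6 (a joint): How far tile 6 is pressed down (m): 0 stands 4 mm proud of the rim, 0.004 is fully bedded on a hard stop, level with the rim.
- dip_pot: small aluminium dip pot, 60 mm wide, 42 mm tall; a bystander, origin under its centre, to be left where it is.
- lunch_tin: black insulated lunch tin, 130 x 190 x 85 mm with a bail handle to 110 mm; a bystander, origin under its centre, to be left where it is.
- red_bowl: red silicone collapsible bowl, 116 mm wide, 50 mm tall; a bystander, origin under its centre, to be left where it is.
- cup: blue plastic cup with white snap lid, 82 mm wide, 110 mm tall; a bystander, origin under its centre, to be left where it is.
- jar: amber glass jar with steel lid, 64 mm wide, 85 mm tall; a bystander, origin under its centre, to be left where it is.
- spoon: spoon lying on the bench; a bystander, to be left where it is.
- pad_box: small cardboard box that held the tacky pads, 120 x 80 x 35 mm; a bystander, origin under its centre, to be left where it is.
There are look-alikes about, which are no part of the job. Leave any green, turquoise or yellow look-alike of the tool alone.

How it is judged:
By the outcome, as a careful person would: the job done as asked, in the order asked, and still so for the second after the job is handed in, with the robot touching nothing.
It also fails if it takes over 72 s, if anything falls off the work surface, if the arm or the gripper's body presses on something with over 40 N, if the wrist force passes 120 N, or if a joint passes its speed limit or range.

### The arm

A 6-joint arm with a two-finger parallel gripper is mounted at the origin on the work surface. World frame = base frame: x ahead of the robot, y to its left, z up, the work surface at z = 0. Lengths are in m, angles in rad, forces in N, time in s.
With the tool pointing down it reaches from about 0.35 to 0.775 m from the base axis. Payload 7.3 kg.
Tool frame: the origin (TCP) lies on the centre line of the jaws, within the pads' length; the fingertips stand 11 mm ahead of it and the grasp point (between the pads) lies 8 mm behind it; x points along the fingers, y is the direction in which the jaws open and shut, and the axes are right-handed (so a half turn about x gives the same grasp; the last joint's range is limited). The gripper opens to 92 mm and grips with 3 to 60 N. Pads are 19 mm wide; open, the fingers measure 130 mm over their backs; the gripper's body (75 mm by 190 mm) begins 47 mm behind the grasp point.
Start: joints at [1.174, 0.342, 1.524, -0, 1.275, -0.146], TCP at [0.13, 0.509, 0.238] pointing down, gripper open.
Joint ranges: [-2.53, 2.53], [-0.77, 2.02], [0.04, 2.7], [-1, 4.14], [0.28, 2.66], [-3.11, 3.11]. Speed limits (rad/s): [2.57, 2.57, 3.14, 3.14, 3.14, 3.14].

### API

Orientations are given as a 3x3 rotation matrix whose columns are the frame's x, y, z axes.
In Python, from workcell import r gives the robot as it stands. The module is installed in compiled form; this text tells all that it offers.
- The arm moves only by the shell command python3 -m crank 'ROWS' [FORCE]. ROWS is JSON, a list that holds one entry, the list of rows, each a list of 5 numbers: the closure in counts, from 0 (fully open) to 255 (shut), then the shift along the tool's x, y, z in units of 30 mm (1.0 is 30 mm), then the turn about the tool's x in units of 6 degrees (1.0 is 6 degrees). A call has 1 to 10 rows; each row shifts and turns the commanded pose from where the row before left it, along the tool's axes as they then stand; what a row does not reach is not made up. A row lasts 1/10 s, in which the tool goes at most 50 mm and 8.59 degrees, less where a joint would pass 70% of its speed; a pose out of reach is approached as far as the arm can. A call is refused whole if a number of a shift passes 1 or a number of a turn 1, either way. A call with a gripper value outside its range is refused whole. The fingers move at their own pace and stop on an object; FORCE is the grip in N (left out, the last holds). Time passes only in rows, so rows that do not move let the fingers close. It gives the time, the measured TCP pose, the force and the opening at its end, in the units of the state.
- r.observe(): the state, without advancing time (a new reading comes with each control period).
- r.grab_frame(name): name is "side" or "top"; returns the picture (400x640x3 uint8, red, green, blue); there is no depth.
- r.camera_info(name): a dict with "K" (3x3 intrinsics, pixels), "distortion" ([k1, k2, p1, p2, k3] as OpenCV has them; the pictures are not rectified), "camera_from_world" (4x4, takes a point from world to camera coordinates). Camera axes: x right, y down, z forward; pixel columns grow to the right and rows downward; lengths in m; the calibration is good to about 2 mm. A picture is of the moment at which its call begins. camera_info takes no time and is no camera call.
- r.sign_off(): hands the job in, once; it reports no verdict.
The state is a dict: "time": time; "joint_positions": joint angles; "dq": joint speeds; "joint_torque": joint torques, N m; "position": TCP position; "eef_rot": TCP orientation; "ft_force": force on the tool from outside, world axes, zero at the start; "wrist_torque": the same for the moment, N m; "grip_width": finger opening in m.
Only numpy, scipy, OpenCV 4.12 (cv2) and the standard library are available. Lean on these libraries where they do the work, as an engineer would, in place of code of your own. Each camera call takes 0.05 s, during which the arm holds its last target. There are 200 camera calls.

## Working session

There is one attempt and no reset: what is moved stays moved. The work goes in short steps, Python scripts to look and compute and a shell command to move; the robot and the scene stay as the last step left them, time stands still between calls to the robot, and variables do not carry over. Pictures are saved under pics/ and viewed, about 8 in all and at most 12, crops included, and the job is handed in when it is done.

```bash
mkdir -p pics
cat > h.py <<'E'
import numpy as np, cv2
from workcell import r
def grab(n,fn):
    im=r.grab_frame(n); cv2.imwrite('pics/'+fn,im[:,:,::-1]); return im
def ray(n,uv):
    c=r.camera_info(n); K=np.array(c['K'],float); T=np.array(c['camera_from_world'],float)
    p=cv2.undistortPoints(np.array([[uv]],float),K,np.array(c['distortion'],float))[0,0]
    R=T[:3,:3]; o=-R.T@T[:3,3]; d=R.T@np.array([p[0],p[1],1.]); return o,d/np.linalg.norm(d)
def onz(n,uv,z):
    o,d=ray(n,uv); return o+d*(z-o[2])/d[2]
def proj(n,P):
    c=r.camera_info(n); T=np.array(c['camera_from_world'],float)
    q,_=cv2.projectPoints(np.array(P,float).reshape(-1,1,3),cv2.Rodrigues(T[:3,:3])[0],T[:3,3],np.array(c['K'],float),np.array(c['distortion'],float)); return q[:,0]
def two(uv1,uv2):
    (a,d),(b,e)=ray('top',uv1),ray('side',uv2)
    s=np.linalg.lstsq(np.c_[d,-e],b-a,rcond=None)[0]; p,q=a+s[0]*d,b+s[1]*e
    return (p+q)/2,np.linalg.norm(p-q)
E
python3 - <<'E'
from h import *
np.set_printoptions(precision=4,suppress=True)
for n in('top','side'):
    grab(n,n+'0.png'); c=r.camera_info(n); print(n,np.array(c['K']),c['distortion'],np.array(c['camera_from_world']))
s=r.observe(); [print(k,np.array(v)) for k,v in s.items()]
E
```

```text
top [[376.0781   0.     323.7904]
 [  0.     376.0781 200.2835]
 [  0.       0.       1.    ]] [0.0288 0.     0.     0.     0.    ] [[-0.0179 -0.9998  0.0049 -0.0707]
 [-0.9968  0.0175 -0.078   0.5579]
 [ 0.0779 -0.0062 -0.9969  1.2595]
 [ 0.      0.      0.      1.    ]]
side [[519.5109   0.     314.6554]
 [  0.     519.5109 204.725 ]
 [  0.       0.       1.    ]] [-0.1364  0.      0.      0.      0.    ] [[ 0.9528 -0.3037 -0.0067 -0.5647]
 [-0.2385 -0.7344 -0.6354  0.1277]
 [ 0.1881  0.607  -0.7722  1.5517]
 [ 0.      0.      0.      1.    ]]
time 0.1
joint_positions [ 1.174   0.3426  1.5249 -0.      1.2754 -0.146 ]
dq [ 0.0001 -0.0021 -0.0038  0.0005 -0.0009 -0.0004]
joint_torque [  0.0025 -43.1999 -24.4692   0.0721   0.0526  -0.0001]
position [0.1301 0.5082 0.2371]
eef_rot [[-0.0005  0.2482  0.9687]
 [-0.0013  0.9687 -0.2482]
 [-1.     -0.0014 -0.0002]]
ft_force [-0.2147 -0.4771  0.0148]
wrist_torque [-0.0191  0.0216 -0.0125]
grip_width 0.09191756067019921
```

View pics/top0.png

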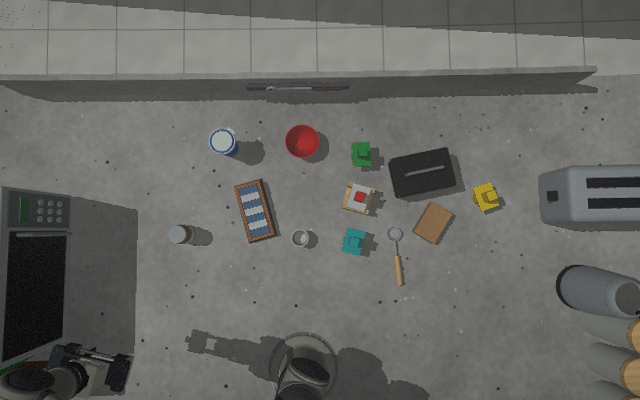

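View pics/side0.png

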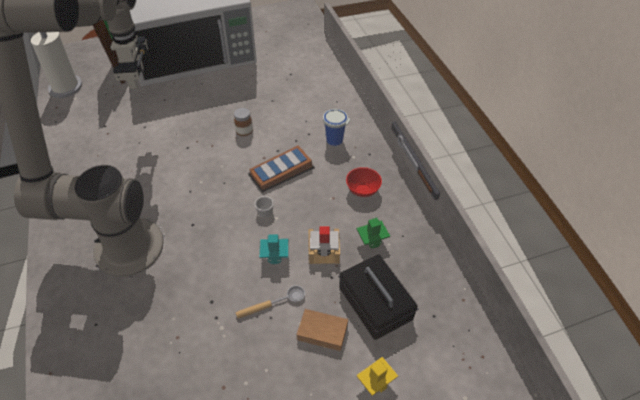

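Top view: the candidates are the red-handled roller on its rest at (360,197), green at (362,153), turquoise at (354,241) and yellow at (486,197). In the side view they are at (324,234), (374,232), (274,248) and (378,376). I choose the red-handled one on the wooden rest. The board is at top (255,210) and side (281,167). Next is a close crop of both views, plus mask measurements.

Run:
```python
from h import *
np.set_printoptions(precision=4,suppress=True)
t=cv2.imread('pics/top0.png'); s=cv2.imread('pics/side0.png')
def z(im,x,y,w,h,k): return cv2.resize(im[y:y+h,x:x+w],None,fx=k,fy=k,interpolation=cv2.INTER_CUBIC)
a=np.hstack([z(t,225,170,80,80,5),z(t,335,172,50,50,8)]); b=np.hstack([z(s,241,137,80,40*2,5),z(s,299,215,50,50,8)])
o=np.vstack([a,b]); o=cv2.resize(o,None,fx=.75,fy=.75,interpolation=cv2.INTER_AREA); cv2.imwrite('pics/crop1.png',o)
for n,im,(x0,y0,x1,y1) in(('top',t,(335,172,385,222)),('side',s,(299,215,349,265))):
    h=cv2.cvtColor(im,cv2.COLOR_BGR2HSV); m=(((h[...,0]<8)|(h[...,0]>172))&(h[...,1]>150)&(h[...,2]>60)).astype(np.uint8)
    mm=np.zeros_like(m); mm[y0:y1,x0:x1]=m[y0:y1,x0:x1]
    ys,xs=np.nonzero(mm); print(n,len(xs),xs.mean(),ys.mean(),xs.min(),xs.max(),ys.min(),ys.max(), cv2.minAreaRect(np.c_[xs,ys].astype(np.float32)))
    h2=cv2.inRange(h,(95,70,40),(130,255,255)); x0,y0,x1,y1=(225,170,290,250) if n=='top' else (245,140,318,195)
    k,l,st,c=cv2.connectedComponentsWithStats(h2[y0:y1,x0:x1])
    for i in range(1,k):
        if st[i,4]>15: print(' blue',st[i,4],c[i]+[x0,y0])
```

```text
top 78 359.5 196.1153846153846 355 364 191 201 ((359.4499816894531, 196.14999389648438), (8.538147926330566, 8.854376792907715), 18.43494987487793)
 blue 115 [247.5478 189.7478]
 blue 117 [251.5812 203.4188]
 blue 117 [255.4786 217.2222]
 blue 118 [259.2966 230.9322]
side 104 324.16346153846155 232.76923076923077 320 328 227 241 ((324.0, 234.0), (14.0, 8.0), 90.0)
 blue 69 [298.7101 154.971 ]
 blue 69 [286.5362 160.9855]
 blue 71 [273.9718 167.169 ]
 blue 82 [261.2317 173.6951]
```

View pics/crop1.png

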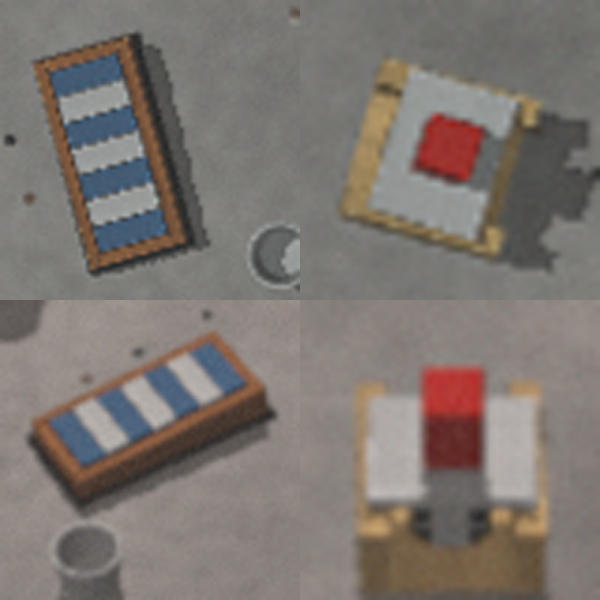

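The crop confirms it: a red square handle on an aluminium plate, seated over a tan rest. The black roller hangs between the rails in the side view. In the side view the blue tiles run from (261,174) to (299,155). Next I measure everything.

Run:
```python
from h import *
np.set_printoptions(precision=4,suppress=True)
p,e=two((359.5,196.),(324.,229.9)); print('handle top',p,e)
t=[(247.55,189.75),(251.58,203.42),(255.48,217.22),(259.30,230.93)]
s=[(298.71,154.97),(286.54,160.99),(273.97,167.17),(261.23,173.70)]
P=[]
for a,b in zip(t,s):
    q,e=two(a,b); P.append(q); print('tile',q,e)
P=np.array(P); c=P.mean(0); d=P[0]-P[3]; print('centre',c,'len',np.linalg.norm(d),'ang',np.degrees(np.arctan2(d[1],d[0])),'slope',np.polyfit(np.linspace(.072,-.072,4),P[:,2],1))
# plate outline in top
im=cv2.imread('pics/top0.png'); h=cv2.cvtColor(im,cv2.COLOR_BGR2HSV)
m=np.zeros(h.shape[:2],np.uint8); m[172:222,335:385]=((h[...,1]<40)&(h[...,2]>140))[172:222,335:385]
ys,xs=np.nonzero(m|0); rc=cv2.minAreaRect(np.c_[xs,ys].astype(np.float32)); print(len(xs),rc)
W=[onz('top',c,.058)[:2] for c in cv2.boxPoints(rc)]
W=np.array(W); print(W,W.mean(0)); 
for i in range(4):
    v=W[(i+1)%4]-W[i]; print(np.linalg.norm(v),np.degrees(np.arctan2(v[1],v[0])))
m[:]=0; m[172:222,335:385]=((h[...,1]>80)&(h[...,0]>12)&(h[...,0]<30)&(h[...,2]>110))[172:222,335:385]
ys,xs=np.nonzero(m); rc=cv2.minAreaRect(np.c_[xs,ys].astype(np.float32)); W=np.array([onz('top',c,.05)[:2] for c in cv2.boxPoints(rc)]); print('rest',rc,W.mean(0))
for i in range(2):
    v=W[(i+1)%4]-W[i]; print(np.linalg.norm(v),np.degrees(np.arctan2(v[1],v[0])))
for n,uv in(('dip_pot',(302,238)),('bowl',(302,141)),('green',(362,153)),('turq',(354,241)),('cup',(223,141)),('jar',(181,234))): print(n,onz('top',uv,.05)[:2])
```

```text
handle top [ 0.5606 -0.194   0.1038] 0.002716684250398241
tile [0.5941 0.1756 0.038 ] 0.0025394327789669863
tile [0.5479 0.1625 0.0366] 0.00245367777401404
tile [0.5013 0.1499 0.0345] 0.0026274662057069516
tile [0.455  0.138  0.0306] 0.0031127207300671402
centre [0.5246 0.1565 0.0349] len 0.14427307169374975 ang 15.099290241646218 slope [0.0504 0.0349]
291 ((358.05517578125, 196.9235076904297), (18.075464248657227, 24.398895263671875), 17.35402488708496)
[[ 0.5339 -0.1528]
 [ 0.6111 -0.1787]
 [ 0.592  -0.2356]
 [ 0.5151 -0.2094]] [ 0.563  -0.1941]
0.08135515253175359 -18.582687861156224
0.05993902008925116 -108.50172850210994
0.08126425286166362 161.21470401808187
0.059651855864770384 71.58645886868636
rest ((357.7924499511719, 197.7263946533203), (26.92266845703125, 26.51058578491211), 15.945395469665527) [ 0.5611 -0.1939]
0.08894402559268137 -17.133429264943917
0.089865017254672 -107.0801881394431
dip_pot [ 0.4306 -0.0062]
bowl [ 0.7561 -0.0106]
green [ 0.7117 -0.2118]
turq [ 0.4177 -0.1778]
cup [0.7601 0.2546]
jar [0.4514 0.3912]
```

```bash
cat >> h.py <<'E'
def togo(P=None,ang=None):
    s=r.observe(); R=np.array(s['eef_rot']); p=np.array(s['position'])
    a=np.degrees(np.arctan2(R[1,1],R[0,1]))
    print('t',round(s['time'],2),'pos',p.round(4),'yaw',a.round(2),'F',np.array(s['ft_force']).round(1),'w',round(s['grip_width'],4),'tilt',np.degrees(np.arccos(-R[2,0])).round(2))
    if P is not None: print('shift units xyz',(R.T@(np.array(P)-p)/.03).round(2))
    if ang is not None: print('turn units',(((a-ang+180)%360-180)/6).round(2))
E
python3 -m crank '[[[0,0,-0.96,0.98,0],[0,0,-0.96,0.98,0],[0,0,-0.96,0.98,0],[0,0,-0.96,0.98,0],[0,0,-0.96,0.98,0],[0,0,-0.96,0.98,0],[0,0,-0.96,0.98,0],[0,0,-0.96,0.98,0],[0,0,-0.96,0.98,0],[0,0,-0.96,0.98,0]]]'
python3 -m crank '[[[0,0,-0.96,0.98,0],[0,0,-0.96,0.98,0],[0,0,-0.96,0.98,0],[0,0,-0.96,0.98,0],[0,0,-0.96,0.98,0],[0,0,-0.96,0.98,0],[0,0,-0.96,0.98,0],[0,0,-0.96,0.98,0],[0,0,-0.96,0.98,0],[0,0,-0.96,0.98,0]]]'
python3 -m crank '[[[0,0,0,0,1],[0,0,0,0,1],[0,0,0,0,1],[0,0,0,0,1],[0,0,0,0,1],[0,0,0,0,1],[0,0,0,0,1],[0,0,0,0,1],[0,0,0,0,1],[0,0,0,0,1]]]'
python3 -m crank '[[[0,0,0,0,1],[0,0,0,0,1],[0,0,0,0,1],[0,0,0,0,1],[0,0,0,0,1],[0,0,0,0,0.5],[0,0,0,0,0]]]'
python3 -c "
from h import *
togo((.561,-.194,.074),-17.8)"
```

```text
time: 1.1
position: [0.344, 0.1551, 0.2377]
eef_rot: [[-0.0, 0.248, 0.969], [0.0, 0.969, -0.248], [-1.0, 0.0, -0.0]]
ft_force: [0.9, 0.7, -0.2]
grip_width: 0.0917
time: 2.1
position: [0.5574, -0.1968, 0.2372]
eef_rot: [[-0.001, 0.248, 0.969], [0.001, 0.969, -0.248], [-1.0, 0.0, -0.001]]
ft_force: [0.3, 0.2, -0.2]
grip_width: 0.0919
time: 3.1
position: [0.5567, -0.1952, 0.2371]
eef_rot: [[-0.001, 0.964, 0.265], [0.001, 0.265, -0.964], [-1.0, -0.001, -0.001]]
ft_force: [0.1, -0.2, 0.2]
grip_width: 0.0916
time: 3.8
position: [0.5567, -0.1952, 0.2372]
eef_rot: [[-0.001, 0.954, -0.299], [0.001, -0.299, -0.954], [-1.0, -0.001, -0.0]]
ft_force: [1.0, 0.3, 0.0]
grip_width: 0.0919
t 3.8 pos [ 0.5567 -0.1952  0.2372] yaw -17.39 F [1.  0.3 0. ] w 0.0919 tilt 0.06
shift units xyz [ 5.44  0.13 -0.08]
turn units 0.07
```

```bash
python3 -m crank '[[[0,0,0.13,-0.08,0.07],[0,0.9,0,0,0],[0,0.9,0,0,0],[0,0.6,0,0,0],[0,0,0,0,0]]]'
python3 - <<'E'
from h import *
togo((.561,-.194,.074),-17.8)
a=grab('top','a.png');b=grab('side','b.png')
z=lambda im,x,y:cv2.resize(im[y:y+70,x:x+70],None,fx=5.6,fy=5.6,interpolation=cv2.INTER_CUBIC)
cv2.imwrite('pics/c2.png',np.hstack([z(a,325,165),z(b,289,195)])[:,:,::-1])
E
```

```text
time: 4.3
position: [0.5601, -0.1934, 0.1628]
eef_rot: [[-0.005, 0.952, -0.305], [0.003, -0.305, -0.952], [-1.0, -0.006, -0.001]]
ft_force: [-0.9, 0.4, 0.4]
grip_width: 0.092
t 4.3 pos [ 0.5601 -0.1934  0.1628] yaw -17.74 F [-0.9  0.4  0.4] w 0.092 tilt 0.33
shift units xyz [2.96 0.05 0.01]
turn units 0.01
```

View pics/c2.png

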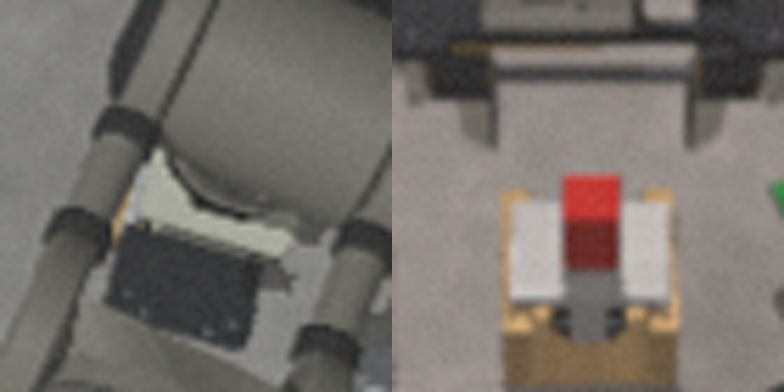

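The side crop shows the fingers at columns 496 and 690, centred on the red handle at 591. I descend and grip.

```bash
python3 -m crank '[[[0,0.9,0.05,0,0],[0,0.9,0,0,0],[0,0.7,0,0,0],[0,0.42,0,0,0],[0,0,0,0,0],[0,0,0,0,0]]]'
python3 -c "
from h import *
togo((.561,-.194,.074),-17.8)"
python3 -m crank '[[[255,0,0,0,0],[255,0,0,0,0],[255,0,0,0,0],[255,0,0,0,0],[255,0,0,0,0],[255,0,0,0,0],[255,0,0,0,0],[255,0,0,0,0]]]' 50
python3 -c "
from h import *
togo((.561,-.194,.074),-17.8)"
```

```text
time: 5.0
position: [0.5637, -0.195, 0.0794]
eef_rot: [[0.002, 0.952, -0.305], [-0.001, -0.305, -0.952], [-1.0, 0.002, 0.0]]
ft_force: [-1.2, 0.1, 0.3]
grip_width: 0.092
t 5.0 pos [ 0.5637 -0.195   0.0794] yaw -17.78 F [-1.2  0.1  0.3] w 0.092 tilt 0.12
shift units xyz [ 0.18 -0.09 -0.  ]
turn units 0.0
time: 5.8
position: [0.5627, -0.1946, 0.078]
eef_rot: [[-0.0, 0.952, -0.306], [0.0, -0.306, -0.952], [-1.0, -0.0, -0.0]]
ft_force: [-0.8, -0.2, 0.1]
grip_width: 0.0319
t 5.8 pos [ 0.5627 -0.1946  0.078 ] yaw -17.79 F [-0.8 -0.2  0.1] w 0.0319 tilt 0.02
shift units xyz [ 0.13 -0.06 -0.  ]
turn units 0.0
```

```bash
python3 -m crank '[[[255,0,0,0,0],[255,0,0,0,0],[255,0,0,0,0]]]'
python3 -c "
from h import *
togo((.561,-.194,.074),-17.8)"
python3 -m crank '[[[255,-0.5,0,0,0],[255,-0.9,0,0,0],[255,-0.9,0,0,0],[255,-0.9,0,0,0],[255,-0.8,0,0,0],[255,0,0,0,0],[255,0,0,0,0]]]'
python3 - <<'E'
from h import *
togo((.5246,.1565,.20),15.1)
a=grab('top','a3.png');b=grab('side','b3.png')
z=lambda im,x,y:cv2.resize(im[y:y+100,x:x+100],None,fx=4,fy=4,interpolation=cv2.INTER_CUBIC)
cv2.imwrite('pics/c3.png',np.hstack([z(a,310,150),z(b,274,150)])[:,:,::-1])
E
```

```text
time: 6.1
position: [0.5626, -0.1946, 0.078]
eef_rot: [[-0.001, 0.952, -0.306], [0.0, -0.306, -0.952], [-1.0, -0.001, -0.0]]
ft_force: [-2.3, 0.1, 0.7]
grip_width: 0.03
t 6.1 pos [ 0.5626 -0.1946  0.078 ] yaw -17.79 F [-2.3  0.1  0.7] w 0.03 tilt 0.03
shift units xyz [ 0.13 -0.06 -0.  ]
turn units 0.0
time: 6.8
position: [0.5625, -0.1945, 0.1971]
eef_rot: [[-0.001, 0.952, -0.306], [0.0, -0.306, -0.952], [-1.0, -0.001, -0.0]]
ft_force: [-0.7, 1.3, -3.7]
grip_width: 0.0298
t 6.8 pos [ 0.5625 -0.1945  0.1971] yaw -17.79 F [-0.7  1.3 -3.7] w 0.0298 tilt 0.04
shift units xyz [ -0.09  -4.78 -10.75]
turn units -5.48
```

View pics/c3.png

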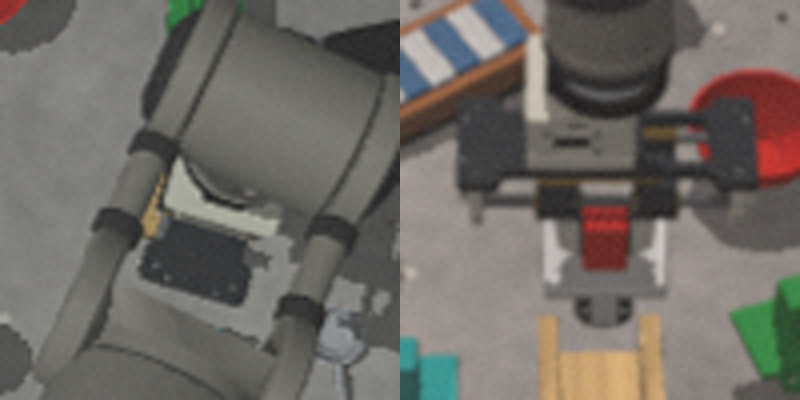

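The tool was lifted level in the grip (fz ≈ -3.7 N), and the rest is empty. I carry it over the near end of the board and align it.

```bash
python3 -m crank '[[[255,0,-0.68,-0.945,0],[255,0,-0.68,-0.945,0],[255,0,-0.68,-0.945,0],[255,0,-0.68,-0.945,0],[255,0,-0.68,-0.945,0],[255,0,-0.68,-0.945,0],[255,0,-0.68,-0.945,0],[255,0,-0.68,-0.945,0],[255,0,-0.68,-0.945,0],[255,0,-0.68,-0.945,0]]]'
python3 -m crank '[[[255,0,0,0,-0.9],[255,0,0,0,-0.9],[255,0,0,0,-0.9],[255,0,0,0,-0.9],[255,0,0,0,-0.9],[255,0,0,0,-0.98],[255,0,0,0,0],[255,0,0,0,0]]]'
python3 -c "
from h import *
togo((.455,.138,.11),15.1)"
```

```text
time: 7.9
position: [0.4538, 0.1388, 0.1967]
eef_rot: [[-0.003, 0.952, -0.306], [-0.0, -0.306, -0.952], [-1.0, -0.002, 0.001]]
ft_force: [0.6, -0.7, -3.4]
grip_width: 0.0298
time: 8.7
position: [0.4547, 0.1376, 0.1972]
eef_rot: [[-0.002, 0.966, 0.258], [-0.0, 0.258, -0.966], [-1.0, -0.002, -0.0]]
ft_force: [0.0, -0.6, -2.7]
grip_width: 0.0295
t 8.7 pos [0.4547 0.1376 0.1972] yaw 14.93 F [ 0.  -0.6 -2.7] w 0.0295 tilt 0.1
shift units xyz [ 2.91  0.02 -0.01]
turn units -0.03
```

```bash
python3 -m crank '[[[255,0.8,0,0,0],[255,0.8,0,0,0],[255,0.7,0,0,0],[255,0.4,0,0,0],[255,0.1,0,0,0],[255,0,0,0,0]]]'
python3 -m crank '[[[255,0.05,0,0,0],[255,0.05,0,0,0]]]'
python3 - <<'E'
from h import *
togo((.455,.138,.11),15.1)
b=grab('side','b4.png')
cv2.imwrite('pics/c4.png',cv2.resize(b[110:210,220:340],None,fx=5,fy=5,interpolation=cv2.INTER_CUBIC)[:,:,::-1])
togo()
E
```

```text
time: 9.3
position: [0.455, 0.1376, 0.1138]
eef_rot: [[-0.001, 0.966, 0.259], [-0.0, 0.259, -0.966], [-1.0, -0.001, -0.0]]
ft_force: [-0.9, 0.2, -2.8]
grip_width: 0.0298
time: 9.5
position: [0.4557, 0.1377, 0.1118]
eef_rot: [[0.002, 0.966, 0.26], [0.0, 0.26, -0.966], [-1.0, 0.002, 0.0]]
ft_force: [-0.4, -1.3, -3.3]
grip_width: 0.0297
t 9.5 pos [0.4557 0.1377 0.1118] yaw 15.07 F [-0.4 -1.3 -3.3] w 0.0297 tilt 0.1
shift units xyz [ 0.06 -0.02 -0.01]
turn units -0.01
t 9.55 pos [0.4555 0.1377 0.1114] yaw 15.07 F [ 0.2 -0.5 -3.7] w 0.0296 tilt 0.06
```

View pics/c4.png

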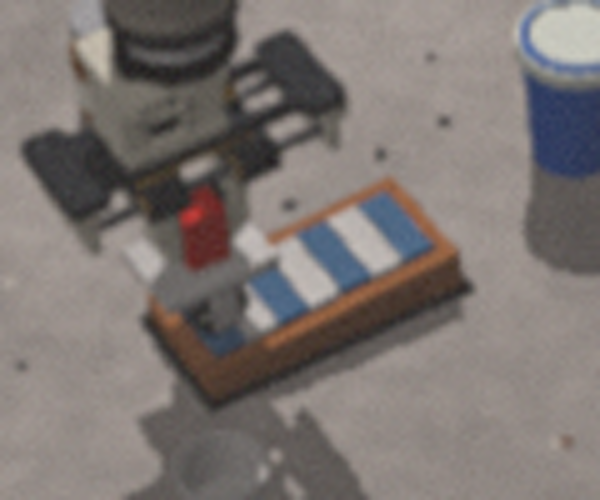

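The roller hangs over the near-end blue tile, around (220,320) in the crop, and is aligned with the row. I probe down in 1 mm steps.

```bash
f(){ grep -E 'pos|ft'|tr '\n' ' ';echo; }
python3 -m crank '[[[255,0.1,0,0,0],[255,0.1,0,0,0]]]' |f
python3 -m crank '[[[255,0.033,0,0,0],[255,0,0,0,0]]]'|f
python3 -m crank '[[[255,0.033,0,0,0],[255,0,0,0,0]]]'|f
python3 -m crank '[[[255,0.033,0,0,0],[255,0,0,0,0]]]'|f
```

```text
position: [0.4553, 0.1376, 0.1052] ft_force: [-0.7, -1.0, -3.4] 
position: [0.455, 0.1376, 0.1039] ft_force: [-0.0, 0.1, -2.4] 
position: [0.4554, 0.1377, 0.1033] ft_force: [0.9, 0.1, -1.3] 
position: [0.4557, 0.1377, 0.1027] ft_force: [-0.2, -0.0, 3.4]
```

```bash
f(){ grep -E 'pos|ft'|tr '\n' ' ';echo; }
python3 -m crank '[[[255,0.04,0,0,0],[255,0.03,0,0,0]]]' |f
python3 -m crank '[[[255,0.03,0,0,0],[255,0.02,0,0,0]]]'|f
python3 -m crank '[[[255,0,0,0,0],[255,0,0,0,0]]]'|f
```

```text
position: [0.4559, 0.1378, 0.1009] ft_force: [-0.6, 0.2, 6.8] 
position: [0.4554, 0.1377, 0.0994] ft_force: [-4.3, -0.6, 11.0] 
position: [0.4551, 0.1376, 0.0993] ft_force: [-3.8, -1.5, 8.4]
```

```bash
f(){ grep -E 'pos|ft'|tr '\n' ' ';echo; }
python3 -m crank '[[[255,0.02,0,0,0],[255,0.0,0.06,0,0],[255,-0.003,0.06,0,0],[255,-0.003,0.06,0,0]]]' |f
python3 -m crank '[[[255,-0.003,0.06,0,0],[255,-0.003,0.06,0,0],[255,-0.003,0.06,0,0],[255,-0.003,0.06,0,0]]]'|f
python3 -m crank '[[[255,-0.003,0.06,0,0],[255,-0.003,0.06,0,0],[255,-0.003,0.06,0,0],[255,-0.003,0.06,0,0]]]'|f
python3 -c "
from h import *
togo((.594,.1756,.1064),15.1)"
```

```text
position: [0.4588, 0.1387, 0.0991] ft_force: [-8.1, -1.6, 16.8] 
position: [0.4684, 0.1411, 0.0999] ft_force: [-1.1, -0.2, 11.0] 
position: [0.4756, 0.143, 0.1004] ft_force: [-1.8, 0.2, 13.0] 
t 12.15 pos [0.4756 0.143  0.1004] yaw 15.1 F [-1.8  0.2 13. ] w 0.0297 tilt 0.21
shift units xyz [-0.18  4.1  -0.02]
turn units -0.0
```

```bash
f(){ grep -E 'pos|ft'|tr '\n' ' ';echo; }
python3 -m crank '[[[255,-0.003,0.06,0,0],[255,-0.003,0.06,0,0],[255,-0.003,0.06,0,0],[255,-0.003,0.06,0,0]]]'|f
python3 -m crank '[[[255,-0.003,0.06,0,0],[255,-0.003,0.06,0,0],[255,-0.003,0.06,0,0],[255,-0.003,0.06,0,0]]]'|f
python3 -m crank '[[[255,-0.003,0.06,0,0],[255,-0.003,0.06,0,0],[255,-0.003,0.06,0,0],[255,-0.003,0.06,0,0]]]'|f
python3 -m crank '[[[255,-0.003,0.06,0,0],[255,-0.003,0.06,0,0],[255,-0.003,0.06,0,0],[255,-0.003,0.06,0,0]]]'|f
python3 -c "
from h import *
togo((.594,.1756,.1064),15.1)"
```

```text
position: [0.4804, 0.1443, 0.1007] ft_force: [-7.4, -2.5, 18.8] 
position: [0.4892, 0.1466, 0.1014] ft_force: [-1.3, 0.1, 12.3] 
position: [0.4966, 0.1486, 0.1018] ft_force: [-2.0, -0.4, 12.8] 
position: [0.5029, 0.1503, 0.1022] ft_force: [-5.5, -1.6, 17.3] 
t 13.75 pos [0.5029 0.1503 0.1022] yaw 15.11 F [-5.5 -1.6 17.3] w 0.0295 tilt 0.14
shift units xyz [-0.13  3.15 -0.02]
turn units 0.0
```

```bash
f(){ grep -E 'pos|ft'|tr '\n' ' ';echo; }
python3 -m crank '[[[255,-0.003,0.06,0,0],[255,-0.003,0.06,0,0],[255,-0.003,0.06,0,0],[255,-0.003,0.06,0,0]]]'|f
python3 -m crank '[[[255,-0.003,0.06,0,0],[255,-0.003,0.06,0,0],[255,-0.003,0.06,0,0],[255,-0.003,0.06,0,0]]]'|f
python3 -m crank '[[[255,-0.003,0.06,0,0],[255,-0.003,0.06,0,0],[255,-0.003,0.06,0,0],[255,-0.003,0.06,0,0]]]'|f
python3 -m crank '[[[255,-0.003,0.06,0,0],[255,-0.003,0.06,0,0],[255,-0.003,0.06,0,0],[255,-0.003,0.06,0,0]]]'|f
python3 -m crank '[[[255,-0.003,0.06,0,0],[255,-0.003,0.06,0,0],[255,-0.003,0.06,0,0],[255,-0.003,0.06,0,0]]]'|f
python3 -m crank '[[[255,-0.003,0.06,0,0],[255,-0.003,0.06,0,0],[255,-0.003,0.06,0,0],[255,-0.003,0.06,0,0]]]'|f
python3 -c "
from h import *
togo((.594,.1756,.1064),15.1)"
```

```text
position: [0.5094, 0.152, 0.1026] ft_force: [-3.6, -1.1, 16.2] 
position: [0.5176, 0.1541, 0.1031] ft_force: [-1.7, -0.2, 13.0] 
position: [0.5245, 0.156, 0.1034] ft_force: [-1.5, -0.6, 15.0] 
position: [0.5292, 0.1573, 0.1036] ft_force: [-7.1, -2.8, 17.5] 
position: [0.5383, 0.1597, 0.1041] ft_force: [-1.4, -1.0, 12.5] 
position: [0.5453, 0.1616, 0.1045] ft_force: [-1.5, -0.8, 11.5] 
t 16.15 pos [0.5453 0.1616 0.1045] yaw 15.1 F [-1.5 -0.8 11.5] w 0.0297 tilt 0.25
shift units xyz [-0.06  1.69 -0.03]
turn units 0.0
```

```bash
f(){ grep -E 'pos|ft'|tr '\n' ' ';echo; }
python3 -m crank '[[[255,-0.003,0.06,0,0],[255,-0.003,0.06,0,0],[255,-0.003,0.06,0,0],[255,-0.003,0.06,0,0]]]'|f
python3 -m crank '[[[255,-0.003,0.06,0,0],[255,-0.003,0.06,0,0],[255,-0.003,0.06,0,0],[255,-0.003,0.06,0,0]]]'|f
python3 -m crank '[[[255,-0.003,0.06,0,0],[255,-0.003,0.06,0,0],[255,-0.003,0.06,0,0],[255,-0.003,0.06,0,0]]]'|f
python3 -m crank '[[[255,-0.003,0.06,0,0],[255,-0.003,0.06,0,0],[255,-0.003,0.06,0,0],[255,-0.003,0.06,0,0]]]'|f
python3 -m crank '[[[255,-0.003,0.06,0,0],[255,-0.003,0.06,0,0],[255,-0.003,0.06,0,0],[255,-0.003,0.06,0,0]]]'|f
python3 -m crank '[[[255,-0.003,0.06,0,0],[255,-0.003,0.06,0,0],[255,-0.003,0.06,0,0],[255,-0.003,0.06,0,0]]]'|f
python3 -m crank '[[[255,-0.003,0.06,0,0],[255,-0.003,0.06,0,0],[255,-0.003,0.06,0,0],[255,-0.003,0.06,0,0]]]'|f
python3 -c "
from h import *
togo((.594,.1756,.1064),15.1)"
```

```text
position: [0.5505, 0.1629, 0.1045] ft_force: [-6.3, -3.5, 15.3] 
position: [0.5585, 0.1651, 0.105] ft_force: [-1.5, -2.0, 11.7] 
position: [0.566, 0.1671, 0.1053] ft_force: [-0.5, -1.9, 10.1] 
position: [0.5723, 0.1688, 0.1054] ft_force: [-3.8, -2.5, 10.8] 
position: [0.5781, 0.1704, 0.1055] ft_force: [-3.6, -3.0, 11.7] 
position: [0.5866, 0.1726, 0.1061] ft_force: [-0.2, -1.8, 8.1] 
position: [0.5935, 0.1744, 0.1064] ft_force: [-0.8, -2.2, 8.4] 
t 18.95 pos [0.5935 0.1744 0.1064] yaw 15.1 F [-0.8 -2.2  8.4] w 0.0297 tilt 0.17
shift units xyz [-0.    0.03 -0.03]
turn units 0.0
```

```bash
f(){ grep -E 'pos|ft'|tr '\n' ' ';echo; }
python3 -m crank '[[[255,0.015,0.03,0,0],[255,0.01,0.03,0,0],[255,0,0,0,0],[255,0,0,0,0]]]'|f
python3 -m crank '[[[255,0.004,-0.1,0,0],[255,0.004,-0.1,0,0],[255,0.004,-0.1,0,0],[255,0.004,-0.1,0,0],[255,0.004,-0.1,0,0],[255,0.004,-0.1,0,0]]]'|f
python3 -m crank '[[[255,0.004,-0.1,0,0],[255,0.004,-0.1,0,0],[255,0.004,-0.1,0,0],[255,0.004,-0.1,0,0],[255,0.004,-0.1,0,0],[255,0.004,-0.1,0,0]]]'|f
python3 -m crank '[[[255,0.004,-0.1,0,0],[255,0.004,-0.1,0,0],[255,0.004,-0.1,0,0],[255,0.004,-0.1,0,0],[255,0.004,-0.1,0,0],[255,0.004,-0.1,0,0]]]'|f
python3 -m crank '[[[255,0.004,-0.1,0,0],[255,0.004,-0.1,0,0],[255,0.004,-0.1,0,0],[255,0.004,-0.1,0,0],[255,0.004,-0.1,0,0],[255,0.004,-0.1,0,0]]]'|f
python3 -c "
from h import *
togo((.455,.138,.1064),15.1)"
```

```text
position: [0.5957, 0.175, 0.1062] ft_force: [-0.2, -1.0, 9.7] 
position: [0.5785, 0.1704, 0.1057] ft_force: [1.0, -0.2, 10.3] 
position: [0.5612, 0.1658, 0.1051] ft_force: [-0.5, 0.0, 11.5] 
position: [0.5439, 0.1613, 0.1044] ft_force: [-0.7, -1.2, 12.5] 
position: [0.5265, 0.1566, 0.1036] ft_force: [-0.3, -0.7, 13.2] 
t 21.75 pos [0.5265 0.1566 0.1036] yaw 15.09 F [-0.3 -0.7 13.2] w 0.0297 tilt 0.33
shift units xyz [-0.11 -2.46 -0.02]
turn units -0.0
```

```bash
f(){ grep -E 'pos|ft'|tr '\n' ' ';echo; }
python3 -m crank '[[[255,0.004,-0.1,0,0],[255,0.004,-0.1,0,0],[255,0.004,-0.1,0,0],[255,0.004,-0.1,0,0],[255,0.004,-0.1,0,0],[255,0.004,-0.1,0,0]]]'|f
python3 -m crank '[[[255,0.004,-0.1,0,0],[255,0.004,-0.1,0,0],[255,0.004,-0.1,0,0],[255,0.004,-0.1,0,0],[255,0.004,-0.1,0,0],[255,0.004,-0.1,0,0]]]'|f
python3 -m crank '[[[255,0.004,-0.1,0,0],[255,0.004,-0.1,0,0],[255,0.004,-0.1,0,0],[255,0.004,-0.1,0,0],[255,0.004,-0.1,0,0],[255,0.004,-0.1,0,0]]]'|f
python3 -m crank '[[[255,0.004,-0.1,0,0],[255,0.004,-0.1,0,0],[255,0.004,-0.1,0,0],[255,0.004,-0.1,0,0],[255,0.004,-0.1,0,0],[255,0.004,-0.1,0,0]]]'|f
python3 -c "
from h import *
togo((.455,.138,.1064),15.1)"
```

```text
position: [0.509, 0.152, 0.1026] ft_force: [-0.5, 0.2, 11.7] 
position: [0.4913, 0.1473, 0.1016] ft_force: [-0.8, 1.1, 10.7] 
position: [0.4736, 0.1426, 0.1004] ft_force: [-1.0, 1.0, 9.2] 
position: [0.456, 0.1379, 0.0994] ft_force: [-0.2, 1.3, 7.1] 
t 24.15 pos [0.456  0.1379 0.0994] yaw 15.09 F [-0.2  1.3  7.1] w 0.0297 tilt 0.16
shift units xyz [-0.23 -0.03 -0.01]
turn units -0.0
```

Both passes were smooth at about 11–20 N. I do one more check pass, slightly firmer, to see whether anything still sinks.

```bash
f(){ grep -E 'pos|ft'|tr '\n' ' ';echo; }
python3 -m crank '[[[255,0.015,-0.05,0,0],[255,0.015,-0.05,0,0],[255,0,0,0,0],[255,0,0,0,0]]]'|f
python3 -m crank '[[[255,-0.004,0.1,0,0],[255,-0.004,0.1,0,0],[255,-0.004,0.1,0,0],[255,-0.004,0.1,0,0],[255,-0.004,0.1,0,0],[255,-0.004,0.1,0,0],[255,-0.004,0.1,0,0]]]'|f
python3 -m crank '[[[255,-0.004,0.1,0,0],[255,-0.004,0.1,0,0],[255,-0.004,0.1,0,0],[255,-0.004,0.1,0,0],[255,-0.004,0.1,0,0],[255,-0.004,0.1,0,0],[255,-0.004,0.1,0,0]]]'|f
python3 -m crank '[[[255,-0.004,0.1,0,0],[255,-0.004,0.1,0,0],[255,-0.004,0.1,0,0],[255,-0.004,0.1,0,0],[255,-0.004,0.1,0,0],[255,-0.004,0.1,0,0],[255,-0.004,0.1,0,0]]]'|f
python3 -m crank '[[[255,-0.004,0.1,0,0],[255,-0.004,0.1,0,0],[255,-0.004,0.1,0,0],[255,-0.004,0.1,0,0],[255,-0.004,0.1,0,0],[255,-0.004,0.1,0,0],[255,-0.004,0.1,0,0]]]'|f
python3 -m crank '[[[255,-0.004,0.1,0,0],[255,-0.004,0.1,0,0],[255,-0.004,0.1,0,0],[255,-0.004,0.1,0,0],[255,-0.004,0.1,0,0],[255,-0.004,0.1,0,0],[255,-0.004,0.1,0,0]]]'|f
python3 -m crank '[[[255,-0.004,0.1,0,0],[255,-0.004,0.1,0,0],[255,-0.004,0.1,0,0],[255,-0.004,0.1,0,0],[255,-0.004,0.1,0,0],[255,-0.004,0.1,0,0],[255,-0.004,0.1,0,0]]]'|f
python3 -m crank '[[[255,-0.004,0.1,0,0],[255,-0.004,0.1,0,0],[255,-0.004,0.1,0,0],[255,-0.004,0.1,0,0],[255,-0.004,0.1,0,0],[255,-0.004,0.1,0,0],[255,0,0,0,0]]]'|f
python3 -c "
from h import *
togo((.5944,.1748,.1064),15.1)"
```

```text
position: [0.4532, 0.1372, 0.0988] ft_force: [-1.3, 0.1, 10.3] 
position: [0.4739, 0.1427, 0.1002] ft_force: [-1.6, 0.5, 14.4] 
position: [0.4946, 0.1482, 0.1016] ft_force: [-1.3, 0.5, 16.7] 
position: [0.5151, 0.1536, 0.1028] ft_force: [-1.8, 0.4, 17.8] 
position: [0.5355, 0.159, 0.1039] ft_force: [-1.8, -0.6, 17.8] 
position: [0.5558, 0.1644, 0.1047] ft_force: [-0.3, -0.9, 15.5] 
position: [0.5759, 0.1697, 0.1054] ft_force: [-0.7, -1.5, 13.7] 
position: [0.5936, 0.1744, 0.1059] ft_force: [0.4, -1.2, 12.4] 
t 29.45 pos [0.5936 0.1744 0.1059] yaw 15.1 F [ 0.4 -1.2 12.4] w 0.0297 tilt 0.35
shift units xyz [-0.01  0.03 -0.  ]
turn units -0.0
```

```bash
python3 -m crank '[[[255,-0.5,0,0,0],[255,-0.9,0,0,0],[255,-0.9,0,0,0],[255,-0.8,0,0,0],[255,0,0,0,0.98],[255,0,0,0,0.9],[255,0,0,0,0.9],[255,0,0,0,0.9],[255,0,0,0,0.9],[255,0,0,0,0.9]]]' >/dev/null
python3 -m crank '[[[255,0,0,0,0],[255,0,0,0,0]]]' >/dev/null
python3 - <<'E'
from h import *
togo((.5626,-.1946,.197),-17.79)
b=grab('side','b5.png')
cv2.imwrite('pics/c5.png',cv2.resize(b[80:200,220:380],None,fx=5,fy=5,interpolation=cv2.INTER_CUBIC)[:,:,::-1])
E
```

```text
t 30.65 pos [0.591  0.1743 0.1957] yaw -17.65 F [-1.   0.7 -3.5] w 0.0301 tilt 0.07
shift units xyz [-0.04  2.82 12.  ]
turn units 0.02
```

View pics/c5.png

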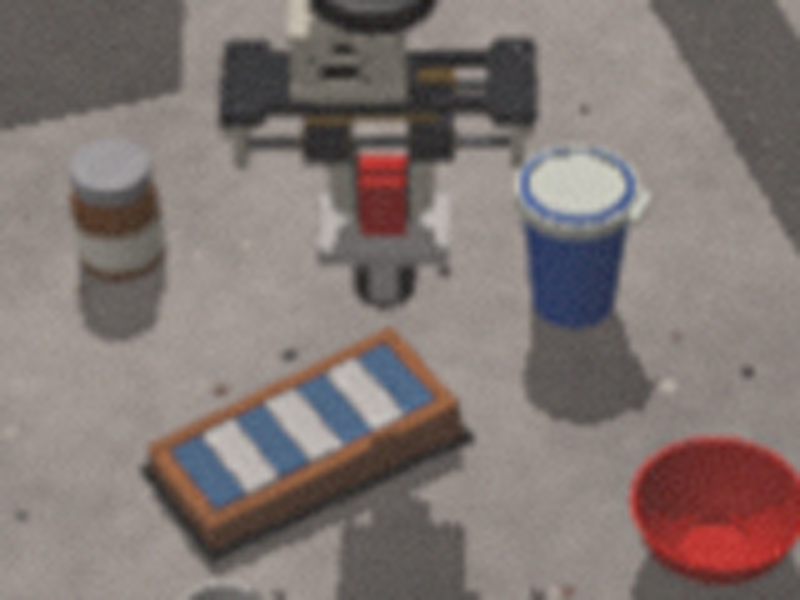

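The tiles look bedded inside the frame, uncracked, from (205,480) to (400,380) in the crop. The tool hangs level in the grip. I carry it back.

```bash
python3 -m crank '[[[255,0,0.235,0.97,0],[255,0,0.235,1,0],[255,0,0.235,1,0],[255,0,0.235,1,0],[255,0,0.235,1,0],[255,0,0.235,1,0],[255,0,0.235,1,0],[255,0,0.235,1,0],[255,0,0.235,1,0],[255,0,0.235,1,0]]]' >/dev/null
python3 -m crank '[[[255,0,0.235,1,0.02],[255,0,0.235,1,0],[255,0,0,0,0],[255,0,0,0,0],[255,0,0,0,0]]]' >/dev/null
python3 -c "
from h import *
togo((.5626,-.1946,.197),-17.79)"
```

```text
t 32.2 pos [ 0.5621 -0.1926  0.1962] yaw -17.84 F [ 0.6 -0.1 -3.6] w 0.0299 tilt 0.04
shift units xyz [-0.03  0.04  0.06]
turn units -0.01
```

```bash
python3 -m crank '[[[255,0.8,0.03,0.06,0],[255,0.9,0,0,0],[255,0.9,0,0,0],[255,0.6,0,0,0],[255,0.2,0,0,0],[255,0,0,0,0],[255,0,0,0,0]]]' >/dev/null
python3 - <<'E'
from h import *
togo((.5626,-.1946,.078),-17.79)
b=grab('side','b6.png'); a=cv2.imread('pics/side0.png')[:,:,::-1]
z=lambda im:cv2.resize(im[205:275,289:359],None,fx=5.6,fy=5.6,interpolation=cv2.INTER_CUBIC)
cv2.imwrite('pics/c6.png',np.hstack([z(a),z(b)])[:,:,::-1])
E
```

```text
t 32.9 pos [ 0.5632 -0.1952  0.0954] yaw -17.86 F [-0.1  0.1 -3.8] w 0.0298 tilt 0.11
shift units xyz [ 0.58 -0.03 -0.01]
turn units -0.01
```

View pics/c6.png

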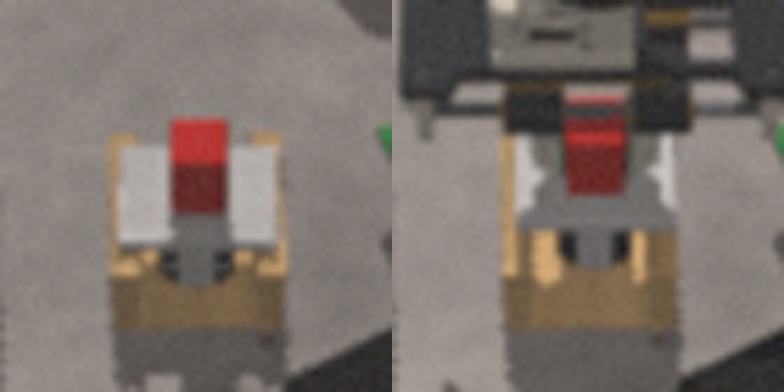

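The roller hangs over the gap at crop column 592, about 1 mm to the right of where it was. I shift it back 1.5 mm and lower it gently.

```bash
f(){ grep -E 'pos|ft'|tr '\n' ' ';echo; }
python3 -m crank '[[[255,0,-0.06,0,0],[255,0.25,0,0,0],[255,0.15,0,0,0],[255,0.05,0,0,0],[255,0,0,0,0]]]' |f
python3 -m crank '[[[255,0.04,0,0,0],[255,0.03,0,0,0],[255,0,0,0,0]]]'|f
python3 -m crank '[[[255,0.04,0,0,0],[255,0.0,0,0,0],[255,0,0,0,0]]]'|f
python3 -c "
from h import *
togo((.5612,-.1942,.078),-17.79)"
```

```text
position: [0.5604, -0.1948, 0.0803] ft_force: [0.5, 0.1, -3.3] 
position: [0.5607, -0.1949, 0.0786] ft_force: [-0.0, 0.0, -3.3] 
position: [0.5609, -0.195, 0.078] ft_force: [-0.4, 1.0, 2.6] 
t 34.05 pos [ 0.5609 -0.195   0.078 ] yaw -17.91 F [-0.4  1.   2.6] w 0.0301 tilt 0.04
shift units xyz [ 0.    0.   -0.03]
turn units -0.02
```

```bash
python3 -m crank '[[[255,-0.02,0,0,0],[140,0,0,0,0],[100,0,0,0,0],[60,0,0,0,0],[60,0,0,0,0],[60,0,0,0,0],[60,0,0,0,0]]]'
python3 -m crank '[[[60,-0.4,0,0,0],[60,-0.9,0,0,0],[60,-0.9,0,0,0],[60,-0.9,0,0,0],[60,-0.9,0,0,0],[60,-0.9,0,0,0],[60,-0.5,0,0,0]]]'
python3 -m crank '[[[60,0,-0.9,-0.9,0],[60,0,-0.9,-0.9,0],[60,0,-0.9,-0.9,0],[60,0,-0.9,-0.9,0],[60,0,-0.9,-0.9,0],[60,0,0,-0.9,0],[60,0,0,-0.9,0],[60,0,0,-0.9,0],[60,0,0,-0.9,0],[60,0,0,0,0]]]'
python3 - <<'E'
from h import *
np.set_printoptions(precision=4,suppress=True)
a=grab('top','a7.png');b=grab('side','b7.png'); s0=cv2.imread('pics/side0.png')[:,:,::-1]
z=lambda im,x,y:cv2.resize(im[y:y+50,x:x+50],None,fx=5.2,fy=5.2,interpolation=cv2.INTER_CUBIC)
cv2.imwrite('pics/c7.png',np.hstack([z(a,335,172),z(b,299,215),z(s0,299,215)])[:,:,::-1])
h=cv2.cvtColor(a,cv2.COLOR_RGB2HSV)
m=np.zeros(h.shape[:2],np.uint8); m[172:222,335:385]=((h[...,1]<40)&(h[...,2]>140))[172:222,335:385]
ys,xs=np.nonzero(m); print(cv2.minAreaRect(np.c_[xs,ys].astype(np.float32)))
h=cv2.cvtColor(a,cv2.COLOR_RGB2HSV); m=(((h[...,0]<8)|(h[...,0]>172))&(h[...,1]>150)&(h[...,2]>60))[172:222,335:385]
ys,xs=np.nonzero(m); print('red',len(xs),xs.mean()+335,ys.mean()+172); togo()
E
```

```text
time: 34.75
position: [0.5607, -0.1949, 0.0781]
eef_rot: [[0.0, 0.952, -0.308], [0.0, -0.308, -0.952], [-1.0, 0.0, -0.0]]
ft_force: [0.2, -0.0, 1.1]
grip_width: 0.0692
time: 35.45
position: [0.5613, -0.1951, 0.2438]
eef_rot: [[0.004, 0.952, -0.307], [-0.002, -0.307, -0.952], [-1.0, 0.004, 0.001]]
ft_force: [-0.2, -0.5, 0.4]
grip_width: 0.0701
time: 36.45
position: [0.5075, 0.0804, 0.241]
eef_rot: [[0.002, 0.952, -0.305], [0.001, -0.305, -0.952], [-1.0, 0.001, -0.001]]
ft_force: [0.4, -0.9, 0.2]
grip_width: 0.0699
((358.4108581542969, 197.16485595703125), (18.380367279052734, 24.335607528686523), 17.10272979736328)
red 79 359.7974683544304 196.31645569620252
t 36.55 pos [0.5068 0.078  0.2406] yaw -17.83 F [-0.2  0.2 -0.7] w 0.07 tilt 0.03
```

View pics/c7.png

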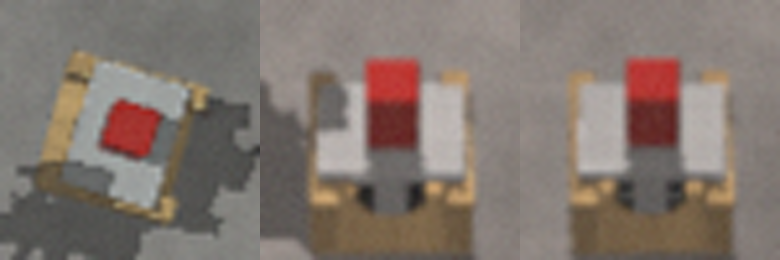

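View pics/b7.png

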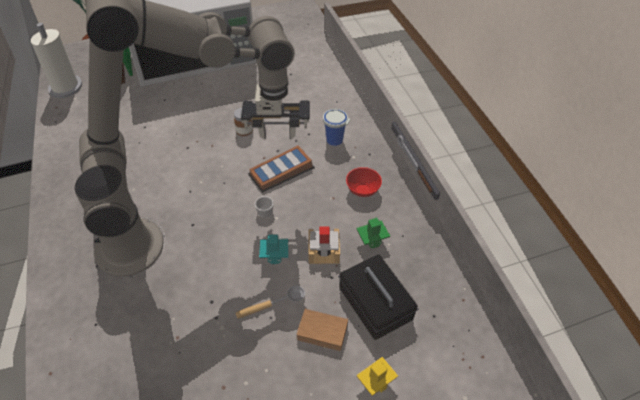

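The roller is back on its rest, with its plate within about 0.3 px of the start and handle and roller upright as before. The bystanders are at the same pixels and the gripper is clear, so I hand the job in.

```bash
python3 -c "
from h import *
print(r.sign_off())"
```

```text
the job is handed in; nothing more can be done
None
```

I rolled all seven tiles, put the red-handled roller back on its rest, let go, and handed the job in at about 37 s of the 72 s allowed.

- **Rolling:** I made three passes along the row, at about 10–22 N of contact force in the readings. Those came every 0.4–0.7 s, so any short peak between them was not seen. The first pass showed a bump at each tile edge. The second and third were smooth and matched in height, so nothing was still sinking. The board crop showed the tiles inside the frame with no visible cracks.
- **Roller on its rest:** It touched down at the height it was picked up from. In the last pictures the plate and handle sit within about 0.4 px (roughly 1 mm) of where they started, and level.
- **Everything else:** In the final side view, the bystanders and the look-alikes look unmoved.

**Checks that disagreed or fell short:**
- The measured height along the row bowed by about 0.8 mm mid-row instead of running straight. It repeated on every pass, even under the firmer third one. I took it as a measuring or compliance effect, not unbedded tiles.
- At about 3 mm per pixel, the cameras cannot show whether the tiles are level with the frame. That rests on the force and height readings.

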